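# Check a spare conveyor wheel on the hold-to-read wheel checker

### The arm

A 7-joint arm with a two-finger parallel gripper is mounted at the origin on a cart in front of the work surface, level with it; the furniture and walls round the work are solid. World frame = base frame: x ahead of the robot, y to its left, z up, the work surface at z = 0. Lengths are in m, angles in rad, forces in N, time in s.
With the tool pointing down it reaches from about 0.4 to 0.875 m from the base axis. Payload 6.5 kg.
Tool frame: the origin (TCP) lies at the very end of the fingers, on their centre line; the grasp point (between the pads) lies 19 mm behind it; z points along the fingers, y is the line along which they close (so a half turn about z gives the same grasp; the last joint's range is limited). The gripper opens to 88 mm and grips with 3 to 60 N. Pads are 18 mm wide; open, the fingers measure 123 mm over their backs; the gripper's body (75 mm by 187 mm) begins 45 mm behind the grasp point.
Start: joints at [-1.338, 0.536, -0.004, 1.538, 0.003, 1.067, -0.071], TCP at [0.191, 0.621, 0.239] pointing down, gripper open.
Joint ranges: [-2.7, 2.7], [-0.37, 2.16], [-1.27, 1.26], [0.24, 2.4], [-1.31, 4.45], [0.19, 1.91], [-2.76, 2.76]. Speed limits (rad/s): [2.39, 2.39, 3.14, 3.14, 3.14, 3.14, 3.14].

### API

Orientations are given as a rotation vector (axis times angle).
In Python, from workcell import observe, grab_frame, finish_job, spot_in, place_of gives the robot as it stands. The module is installed in compiled form; this text tells all that it offers.
- The arm moves only by the tool jog_arm, never from a script. Its argument "rows" is text: rows parted by semicolons, each of 6 numbers parted by spaces: the shift along the tool's x, y, z in units of 25 mm (1.0 is 25 mm), then the turn, a rotation vector about the tool's x, y, z in units of 5 degrees (1.0 is 5 degrees). In form: dx dy dz wx wy wz; .... A call has exactly 8 rows; each row shifts and turns the commanded pose from where the row before left it, along the tool's axes as they then stand; what a row does not reach is not made up. A row lasts 1/12 s, in which the tool goes at most 41.7 mm and 7.16 degrees, less where a joint would pass 70% of its speed; a pose out of reach is approached as far as the arm can. A call is refused whole if a number of a shift passes 1 or a number of a turn 1, either way. A call with a gripper value outside its range is refused whole. "claw" is the opening, from 0 (shut) to 1 (fully open), set as the call begins (left out, the last holds). The fingers move at their own pace and stop on an object; "squeeze" is the grip in N (left out, the last holds). Time passes only in rows, so rows that do not move let the fingers close, or fill a call up. It gives the time, the measured TCP pose, the force, the opening and the grip force at its end, in the units of the state.
- observe(): the state, without advancing time (a new reading comes with each control period).
- grab_frame(name): name is "scene" or "top"; returns a dict with "image" (400x640x3 uint8, red, green, blue), "fx", "fy", "cx", "cy" (pixels), "extrinsics" (4x4, takes a point from world to camera coordinates). Camera axes: x right, y up, looking along -z (the intrinsics and any distortion apply to the point x, -y, -z); pixel columns grow to the right and rows downward; lengths in m; the calibration is good to about 2 mm. A picture is of the moment at which its call begins. There is no depth.
- finish_job(): hands the job in; it is judged then, once.
Trained networks look in a picture, given as the dict that the camera call returned (one of the last four; its "shot" number tells which), for a name from the list of things; names that differ only in an ending like _2 or _b are one class to them, and where a whole thing is asked for, a point or a joint stands for the part that bears it (a point fixed in the world has none). Each returns a list of dicts, best first, with "score" (0 to 1); they miss things now and then, are a little off and sometimes report something else, mostly with a low value. They report only what shows in the picture. A call takes as long as a camera call.
- spot_in(picture, name): "position" ([column, row] in pixels, amid what is visible of it).
- place_of(picture, name): "position" ([column, row] in pixels: a listed point, or the origin of a listed thing).
The state is a dict: "time_s": time; "qpos": joint angles; "joint_vel": joint speeds; "joint_efforts": joint torques, N m; "tcp_pos": TCP position; "orientation": TCP orientation; "ft_force": force on the tool from outside, world axes, zero at the start; "wrist_torque": the same for the moment, N m; "gripper_width": finger opening in m; "grip_force": force on a finger pad.
Only numpy, scipy, OpenCV 4.12 (cv2) and the standard library are available. Lean on these libraries where they do the work, as an engineer would, in place of code of your own. Each camera call takes 0.05 s, during which the arm holds its last target. There are 200 camera calls.

### The job

Check the spare conveyor wheel: stand it upright, centred on the small round table of the wheel checker's narrow post, and let go of it. Then press the checker's spring-loaded plunger straight down with the fingertips until the top of its black cap is level with the tops of the two gauge pins beside it (14 mm down), and keep it held there: finish while still holding the plunger at that level, with the wheel still standing on the post. Leave the other things on the table alone.

Things in the scene. Friction and masses are not known exactly. Their poses are not given: they have to be found in the camera images.
- wheel: The spare conveyor wheel: a plain white barrel-shaped plastic roller, 30 mm in diameter at its middle and 27 mm tall, about 20 g, standing on its flat end on the table. Origin at the centre of its underside, z up along its axis. Grip it from above across its diameter, gently (about 10 N).
- checker: The wheel checker, fixed to the table: aluminium base plate 110 (x) x 270 (y) x 12 mm with a narrow steel post, a spring plunger and a sensor slide between them. Origin at the centre of the plate's underside (table height), z up; in its frame the post stands at y = +90 mm and the plunger at y = -90 mm, both at x = 0. Any yaw. Parts are bare metal, grey or black.
- sensor_tip (a point): Black front end of the sensor barrel, a level bar 15 mm thick, 63.5 mm above the table, that points at the post along the checker's +y. At rest the tip is 57 mm from the post's axis (42 mm from a centred wheel's side); it moves 2 mm towards the post per 1 mm of plunger travel: 14 mm short of the wheel at the right level, but at full travel it pushes the wheel off centre.
- post_top (a point): Centre of the top of the post: a level round dark steel table 24 mm in diameter and 6 mm thick, 50 mm above the work surface, on a stem 16 mm thick. The wheel shall stand on it.
- cap_top (a point): Centre of the flat top of the plunger's black cap (30 mm in diameter, 9 mm thick); it moves with the cap: 75 mm above the work surface at rest, 61 mm when level with the gauge pins, 51 mm when pressed all the way.
- pin_top (a point): Centre of the top of one of the two fixed steel gauge pins (8 mm thick), 61 mm above the work surface. The pins stand 36 mm to either side of the plunger's axis, at x = +36 and -36 mm of the checker's frame; this is the +x one.
- plunger (a joint): Travel of the plunger: 0 at rest (up), grows as it is pressed straight down, 0.014 when the cap is level with the gauge pins, 0.024 at the stop. A spring pushes it back up: 4 N at rest, about 8 N at 14 mm, 11 N at the stop; it does not latch.
- spares_case: Bystander: flat blue parts case 111 x 155 x 34 mm; leave it where it is.
- date_stamp: Bystander: hand stamp with a black turned handle, 36 x 40 x 80 mm; leave it where it is.
- marker: Bystander: black marker pen 138 mm long, 20 mm thick; leave it where it is.

How it is judged:
By the outcome, as a careful person would: the job done as asked, in the order asked, and still so for the second after the job is handed in, while the arm keeps its last pose, push and grip.
It also fails if it takes over 61 s, if anything falls off the work surface, if the arm or the gripper's body presses on something with over 40 N, if the wrist force passes 120 N, or if a joint passes its speed limit or range.

## Working session

There is one attempt and no reset: what is moved stays moved. The work goes in short steps, Python scripts to look and compute and a tool call to move; the robot and the scene stay as the last step left them, time stands still between calls to the robot, and variables do not carry over. Pictures are saved under pics/ and viewed, at most 10 in all, crops included, and the job is handed in when it is done.

Besides the shell and the picture viewer there is one more tool, called after ">>>" as name(argument=value, ...) on one line, values as JSON. jog_arm: Moves the arm, as the interface text tells. Its arguments: {"type":"object","properties":{"rows":{"type":"string"},"claw":{"type":"number"},"squeeze":{"type":"number"}},"required":["rows"]}

```bash
mkdir -p pics; cat > h.py <<'E'
import numpy as np, cv2
from workcell import *
from scipy.spatial.transform import Rotation as R
def ray(p,uv):
    E=np.array(p["extrinsics"]);d=np.array([(uv[0]-p["cx"])/p["fx"],-(uv[1]-p["cy"])/p["fy"],-1.])
    return -E[:3,:3].T@E[:3,3],E[:3,:3].T@d
def atz(p,uv,z):
    o,d=ray(p,uv);return (o+d*(z-o[2])/d[2])
def proj(p,X):
    c=np.array(p["extrinsics"])@np.r_[X,1];return np.array([p["cx"]+p["fx"]*c[0]/-c[2],p["cy"]-p["fy"]*c[1]/-c[2]])
Z=dict(wheel=0,checker=0,post_top=.05,cap_top=.075,pin_top=.061,sensor_tip=.0635,spares_case=0,date_stamp=0,marker=0)
E
cat > a.py <<'E'
from h import *
np.set_printoptions(precision=4,suppress=True)
for n in("scene","top"):
    p=grab_frame(n);cv2.imwrite(f"pics/{n}0.png",p["image"][:,:,::-1]);print(n,ray(p,(320,200)),p.keys())
    for k,z in Z.items():
        for r in place_of(p,k)[:2]: print(k,round(r["score"],2),np.round(r["position"],1),atz(p,r["position"],z))
s=observe();print(s["tcp_pos"],s["orientation"],R.from_rotvec(s["orientation"]).as_matrix(),s["gripper_width"],s["time_s"])
E
python3 a.py
```

```text
scene (array([-0.07  , -0.7093,  0.4774]), array([ 0.6606,  0.6476, -0.3801])) dict_keys(['image', 'fx', 'fy', 'cx', 'cy', 'extrinsics', 'shot'])
wheel 0.4 [362.5 235.6] [ 0.6686 -0.1444  0.    ]
checker 0.96 [228.5 202. ] [0.5376 0.282  0.    ]
checker 0.71 [243.2 179.8] [0.6897 0.422  0.    ]
cap_top 0.66 [209.  189.6] [0.4519 0.2389 0.075 ]
pin_top 0.68 [218.7 192.7] [0.4774 0.2321 0.061 ]
sensor_tip 0.63 [233.  175.8] [0.5866 0.3241 0.0635]
spares_case 0.87 [443.6 275.3] [ 0.6532 -0.3876 -0.    ]
date_stamp 0.48 [363.5 215. ] [ 0.7726 -0.0632  0.    ]
marker 0.79 [289.3 258.1] [ 0.4538 -0.1     0.    ]
top (array([ 0.5346, -0.0263,  1.1034]), array([ 0.0609,  0.0061, -0.9985])) dict_keys(['image', 'fx', 'fy', 'cx', 'cy', 'extrinsics', 'shot'])
wheel 0.41 [365.8 183.7] [ 0.656  -0.1589  0.    ]
checker 0.73 [219.1 217.2] [0.5415 0.2845 0.    ]
post_top 0.73 [201.3 193.2] [0.6093 0.3253 0.05  ]
post_top 0.71 [445.6 193. ] [ 0.6296 -0.3884  0.05  ]
cap_top 0.59 [224.5 244.2] [0.4657 0.2446 0.075 ]
pin_top 0.84 [237.4 241.2] [0.4742 0.2121 0.061 ]
pin_top 0.72 [350.  251.9] [ 0.4519 -0.1099  0.061 ]
sensor_tip 0.55 [209.4 211.4] [0.5569 0.295  0.0635]
spares_case 0.88 [446.3 188.6] [ 0.6477 -0.4078  0.    ]
spares_case 0.25 [199.2 193.7] [0.6112 0.3482 0.    ]
date_stamp 0.61 [333.4 144.6] [ 0.7748 -0.0563  0.    ]
date_stamp 0.61 [222.2 247.7] [0.4501 0.2708 0.    ]
marker 0.68 [349.5 250.4] [ 0.4515 -0.1131  0.    ]
[0.1913 0.6212 0.2387] [0.4676 3.1066 0.    ] [[-0.9557  0.2944  0.    ]
 [ 0.2944  0.9557  0.    ]
 [-0.      0.     -1.    ]] 0.08806163474247787 1.0
```

View pictures.

```bash
python3 - <<'E'
import cv2,numpy as np
a=cv2.imread("pics/top0.png");b=cv2.imread("pics/scene0.png")
cv2.imwrite("pics/c1.png",np.vstack([cv2.resize(a[100:300,150:490],None,fx=2.2,fy=1.5*1)[:, :748],]))
def z(i,u,v,w=50,h=36): return cv2.resize(i[v-h:v+h,u-w:u+w],(400,288),interpolation=cv2.INTER_CUBIC)
cv2.imwrite("pics/c2.png",np.vstack([np.hstack([z(a,219,217,60,44),z(b,225,190,60,44)]),np.hstack([z(a,366,180),z(b,362,230)])]))
E
```

```text
(no output)
```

View pics/top0.png

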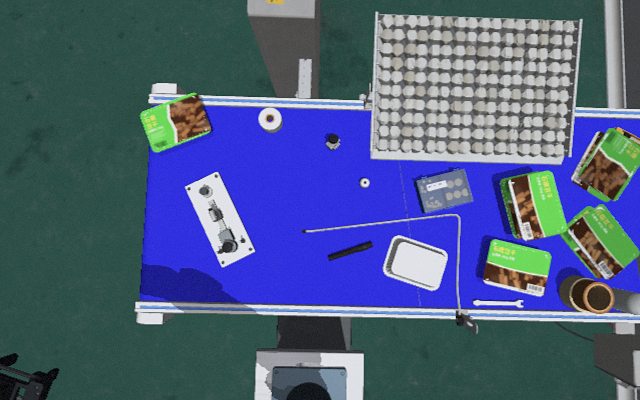

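View pics/c2.png

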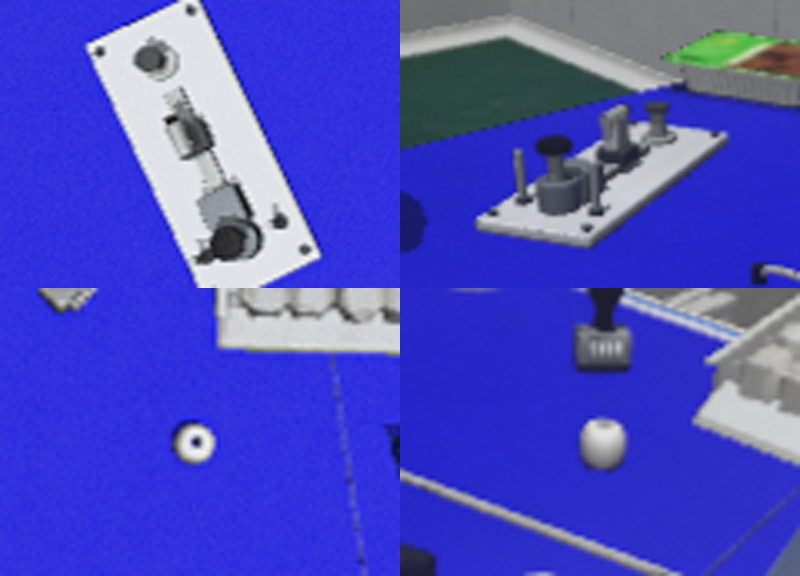

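```bash
cat > m.py <<'E'
from h import *
np.set_printoptions(precision=4,suppress=True)
def white(p,box):
    u0,u1,v0,v1=box;i=p["image"].astype(int);m=np.zeros(i.shape[:2],np.uint8)
    m[v0:v1,u0:u1]=(i[v0:v1,u0:u1,0]>70)*255;return m
p=grab_frame("top");print(p["fx"],p["cx"],p["cy"])
m=white(p,(175,265,165,275));m=cv2.morphologyEx(m,cv2.MORPH_CLOSE,np.ones((9,9)))
c=max(cv2.findContours(m,0,1)[0],key=cv2.contourArea)
q=np.array([atz(p,x,.012)[:2] for x in c[:,0]],np.float32)
r=cv2.minAreaRect(q*1000);print("plate",r)
w=white(p,(345,385,165,203));mm=cv2.moments(w,True);uv=(mm["m10"]/mm["m00"],mm["m01"]/mm["m00"]);print("wheel",uv,mm["m00"],atz(p,uv,.015))
s=grab_frame("scene");w=white(s,(347,378,222,244));mm=cv2.moments(w,True);uv=(mm["m10"]/mm["m00"],mm["m01"]/mm["m00"]);print("wheel",uv,mm["m00"],atz(s,uv,.0135))
for z in (.0,.012):print(atz(p,(219.5,218),z))
E
python3 m.py
```

```text
361.5595574118267 328.07568425687145 194.67359276884204
plate ((536.5156860351562, 280.0899658203125), (271.121826171875, 112.38697052001953), 27.507707595825195)
wheel (364.3292682926829, 182.5121951219512) 82.0 [ 0.6578 -0.1526  0.015 ]
wheel (362.3809523809524, 232.0952380952381) 126.0 [ 0.6628 -0.1476  0.0135]
[0.5391 0.2832 0.    ]
[0.539  0.2799 0.012 ]
```

View pics/scene0.png

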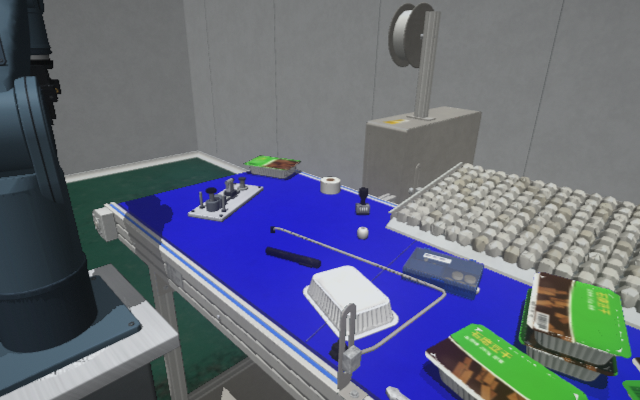

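```bash
cat >> h.py <<'E'
def tri(p,a,s,b):
    (o,d),(O,D)=ray(p,a),ray(s,b);d=d/np.linalg.norm(d);D=D/np.linalg.norm(D)
    t=np.linalg.lstsq(np.c_[d,-D],O-o,rcond=None)[0];x,y=o+d*t[0],O+D*t[1];return (x+y)/2,np.linalg.norm(x-y)
E
python3 - <<'E'
from h import *
p=grab_frame("top");s=grab_frame("scene")
for n,a,b in [("rodend",(305,231.5),(273,230)),("rodcorner",(459,215),(443,292)),("traycorner",(371,158),(389,214)),("wheel",(364.4,182.6),(362.4,232.1)),("cap",(227,246),(210,189.6)),("post",(203.5,190.5),(241,178)),("stamp",(333,141),(363,191))]: print(n,tri(p,a,s,b))
E
```

```text
rodend (array([0.50502934, 0.02299326, 0.01026637]), np.float64(0.0006716859459098324))
rodcorner (array([ 0.56480731, -0.43477865,  0.02429108]), np.float64(0.0068078466759518425))
traycorner (array([ 0.73085975, -0.17147686,  0.05137166]), np.float64(0.012155343974325833))
wheel (array([ 0.6571386 , -0.15235037,  0.01723997]), np.float64(0.00045228620430966786))
cap (array([0.45844447, 0.23961422, 0.0727437 ]), np.float64(0.005509374334012658))
post (array([0.61582623, 0.32051002, 0.05012905]), np.float64(0.003851934010205775))
stamp (array([ 0.7707363 , -0.05430741,  0.07302579]), np.float64(0.003915381819276233))
```

>>> jog_arm(rows="-0.4 -0.4 0 0 0 0;-0.8 -0.7 0 0 0 0;-0.9 -0.8 0 0 0 0;-0.9 -0.8 0 0 0 0;-0.9 -0.8 0 0 0 0;-0.9 -0.8 0 0 0 0;-0.9 -0.8 0 0 0 0;-0.9 -0.8 0 0 0 0", claw=1, squeeze=10)

```text
time_s: 1.87
tcp_pos: [0.3062, 0.4304, 0.2389]
orientation: [0.467, 3.106, 0.001]
ft_force: [-0.0, -0.1, 0.3]
gripper_width: 0.088
grip_force: 0.0
```

>>> jog_arm(rows="-0.9 -0.8 0 0 0 0;-0.9 -0.8 0 0 0 0;-0.9 -0.8 0 0 0 0;-0.9 -0.8 0 0 0 0;-0.9 -0.8 0 0 0 0;-0.9 -0.8 0 0 0 0;-0.9 -0.8 0 0 0 0;-0.9 -0.8 0 0 0 0")

```text
time_s: 2.53
tcp_pos: [0.4312, 0.2245, 0.239]
orientation: [0.467, 3.106, 0.001]
ft_force: [1.0, 1.2, 1.2]
gripper_width: 0.088
grip_force: 0.0
```

>>> jog_arm(rows="-0.9 -0.8 0 0 0 0;-0.9 -0.8 0 0 0 0;-0.9 -0.8 0 0 0 0;-0.9 -0.8 0 0 0 0;-0.9 -0.8 0 0 0 0;-0.9 -0.8 0 0 0 0;-0.9 -0.8 0 0 0 0;-0.9 -0.8 0 0 0 0")

```text
time_s: 3.2
tcp_pos: [0.5562, 0.0186, 0.2389]
orientation: [0.467, 3.106, 0.0]
ft_force: [0.6, 0.1, 0.5]
gripper_width: 0.0881
grip_force: 0.0
```

>>> jog_arm(rows="-0.9 -0.8 0 0 0 0;-0.9 -0.8 0 0 0 0;-0.9 -0.8 0.5 0 0 0;-0.9 -0.8 0.8 0 0 0;-0.9 -0.8 0.9 0 0 0;-0.8 -0.75 0.9 0 0 0;-0.4 -0.4 0.9 0 0 0;-0.18 -0.2 0.5 0 0 0")

```text
time_s: 3.87
tcp_pos: [0.6558, -0.154, 0.1234]
orientation: [-0.472, -3.104, 0.002]
ft_force: [-0.6, -0.9, -0.6]
gripper_width: 0.0883
grip_force: 0.0
```

```bash
cat > v.py <<'E'
from h import *
import sys
np.set_printoptions(precision=4,suppress=True)
X=np.array(eval(sys.argv[1]));nm=sys.argv[2];out=[]
for n in("top","scene"):
    p=grab_frame(n);u,v=np.round(proj(p,X)).astype(int);i=p["image"][:,:,::-1]
    out.append(cv2.resize(i[max(v-36,0):v+36,u-50:u+50],(400,288),interpolation=cv2.INTER_CUBIC));print(n,u,v)
s=observe();print(s["tcp_pos"],s["orientation"],s["ft_force"],s["gripper_width"],s["time_s"])
cv2.imwrite(f"pics/{nm}.png",np.hstack(out))
E
python3 v.py "[.657,-.1525,.04]" w1
```

```text
top 365 182
scene 363 224
[ 0.6549 -0.1518  0.1237] [-0.4693 -3.1017  0.0005] [ 0.0254 -0.1262 -0.578 ] 0.08816502900682256 3.9667
```

View pics/w1.png

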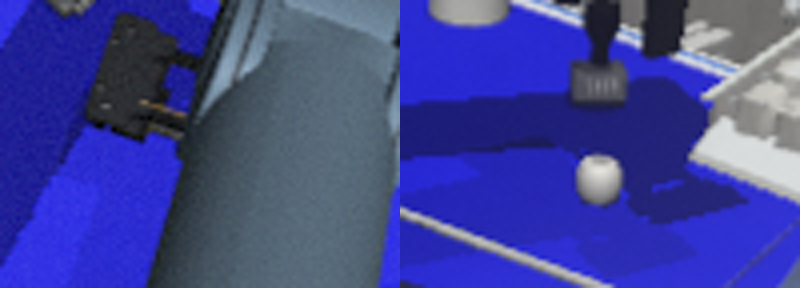

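>>> jog_arm(rows="-0.09 0 0.5 0 0 0;0 0 0.9 0 0 0;0 0 0.9 0 0 0;0 0 0.9 0 0 0;0 0 0.7 0 0 0;0 0 0.5 0 0 0;0 0 0.25 0 0 0;0 0 0 0 0 0")

```text
time_s: 4.63
tcp_pos: [0.6585, -0.1507, 0.0094]
orientation: [-0.466, -3.106, -0.001]
ft_force: [-0.9, -0.1, 0.9]
gripper_width: 0.0882
grip_force: 0.0
```

```bash
python3 v.py "[.657,-.1525,.04]" w2
```

```text
top 365 182
scene 363 224
[ 0.6597 -0.1517  0.0111] [0.4665 3.105  0.0001] [ 0.5232 -0.5377  0.1478] 0.0885526432632719 4.7333
```

View pics/w2.png

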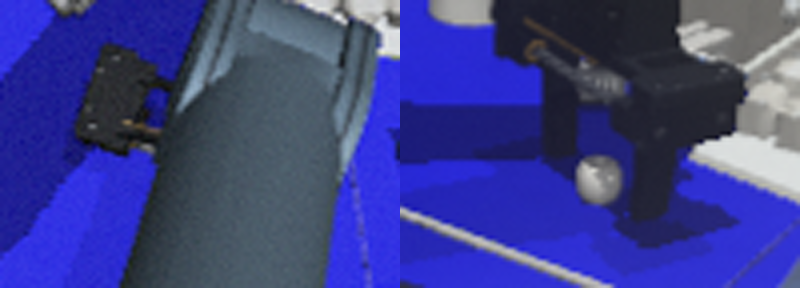

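>>> jog_arm(rows="0 0 0.1 0 0 0;0 0 0 0 0 0;0 0 0 0 0 0;0 0 0 0 0 0;0 0 0 0 0 0;0 0 0 0 0 0;0 0 0 0 0 0;0 0 0 0 0 0")

```text
time_s: 5.4
tcp_pos: [0.6588, -0.1519, 0.0075]
orientation: [0.468, 3.107, -0.0]
ft_force: [0.2, 0.0, -0.2]
gripper_width: 0.0881
grip_force: 0.0
```

```bash
cat > o.py <<'E'
from h import *
np.set_printoptions(precision=4,suppress=True)
for k in range(6):
    s=observe();print(s["tcp_pos"],s["orientation"],s["ft_force"],s["gripper_width"],s["grip_force"],s["time_s"]);k<5 and grab_frame("top")
E
python3 o.py
```

```text
[ 0.6588 -0.1519  0.0075] [ 0.4675  3.1066 -0.    ] [ 0.201   0.0461 -0.208 ] 0.08812148490555889 0.0 5.4
[ 0.6587 -0.1519  0.0075] [-0.4676 -3.1066 -0.    ] [-0.2388 -0.2025  0.0579] 0.08802626320719076 0.0 5.45
[ 0.6587 -0.1519  0.0074] [-0.4676 -3.1066  0.    ] [-1.0663 -0.3801  1.3297] 0.08787024720292799 0.0 5.5
[ 0.6587 -0.1519  0.0074] [-0.4675 -3.1065  0.    ] [ 0.5855  0.1063 -0.1533] 0.08807696542450333 0.0 5.55
[ 0.6588 -0.1519  0.0075] [ 0.4675  3.1066 -0.    ] [ 0.4312 -0.2205  0.5797] 0.08793470099776794 0.0 5.6
[ 0.6587 -0.1519  0.0074] [-0.4676 -3.1066  0.    ] [-0.4001 -0.0885  0.2621] 0.0884001560806333 0.0 5.65
```

>>> jog_arm(rows="0.06 0 0.14 0 0 0;0 0 0 0 0 0;0 0 0 0 0 0;0 0 0 0 0 0;0 0 0 0 0 0;0 0 0 0 0 0;0 0 0 0 0 0;0 0 0 0 0 0", claw=0, squeeze=10)

```text
time_s: 6.32
tcp_pos: [0.6574, -0.1514, 0.004]
orientation: [0.468, 3.106, 0.0]
ft_force: [-0.1, -0.1, -0.2]
gripper_width: 0.0369
grip_force: 0.0
```

```bash
python3 v.py "[.657,-.1525,.04]" w3; python3 -c "
import cv2;a=cv2.imread('pics/w3.png');cv2.imwrite('pics/w3.png',a[:,400:])"
```

```text
top 365 182
scene 363 224
[ 0.6574 -0.1514  0.004 ] [0.4675 3.1064 0.0001] [0.7068 0.5072 0.2336] 0.0289252436020446 6.4167
```

View pics/w3.png

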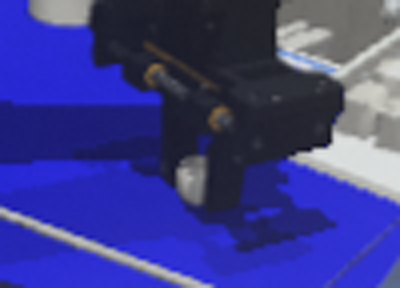

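>>> jog_arm(rows="0 0 0 0 0 0;0 0 -0.2 0 0 0;0 0 -0.4 0 0 0;0 0 -0.4 0 0 0;0 0 -0.6 0 0 0;0 0 -0.6 0 0 0;0 0 -0.6 0 0 0;0 0 -0.4 0 0 0")

```text
time_s: 7.08
tcp_pos: [0.6584, -0.1518, 0.0871]
orientation: [0.467, 3.104, -0.0]
ft_force: [0.1, -0.3, -0.2]
gripper_width: 0.0282
grip_force: 10.0
```

```bash
python3 o.py | tail -3
```

```text
[ 0.6581 -0.1516  0.0854] [0.4672 3.1043 0.0001] [-0.1137  0.5511 -1.4723] 0.02878324311572793 10.000015902332962 7.2333
[ 0.6573 -0.1513  0.0842] [0.4674 3.1063 0.0002] [ 0.4773 -0.1305 -0.7633] 0.028594941697842133 10.000017962884158 7.2833
[ 0.6569 -0.1512  0.0835] [-0.4673 -3.1057 -0.0003] [-0.784  -0.3293 -0.2027] 0.028779014308412017 9.999973357189447 7.3333
```

>>> jog_arm(rows="0 0 -0.8 0 0 0;0 0 -0.9 0 0 -0.5;0 0 -0.9 0 0 -1;0 0 -0.6 0 0 -1;0 0 0 0 0 -1;0 0 0 0 0 -1;0 0 0 0 0 -1;0 0 0 0 0 -1")

```text
time_s: 8.0
tcp_pos: [0.6566, -0.1513, 0.1628]
orientation: [0.427, -3.11, -0.001]
ft_force: [-0.1, 0.0, -1.2]
gripper_width: 0.0284
grip_force: 10.0
```

>>> jog_arm(rows="0 0 0 0 0 -1;0 0 0 0 0 -1;0 0 0 0 0 -0.42;0 0 0 0 0 0;0 0 0 0 0 0;0 0 0 0 0 0;0 0 0 0 0 0;0 0 0 0 0 0")

```text
time_s: 8.67
tcp_pos: [0.6572, -0.1513, 0.1638]
orientation: [0.745, -3.052, -0.0]
ft_force: [-0.4, -0.0, 0.1]
gripper_width: 0.0284
grip_force: 10.0
```

```bash
cat > t.py <<'E'
from h import *
import sys
s=observe();M=R.from_rotvec(s["orientation"]).as_matrix()
T=np.array(eval(sys.argv[1]));y=M[:,1]
print("tcp",np.round(s["tcp_pos"],4),"yaw y",np.degrees(np.arctan2(y[1],y[0])),"z",np.round(M[:,2],4),"units",np.round(M.T@(T-s["tcp_pos"])/.025,2),"w",s["gripper_width"],s["grip_force"],s["qpos"][6],s["time_s"])
E
python3 t.py "[.6163,.3215,.15]"
```

```text
tcp [ 0.6572 -0.1513  0.1638] yaw y 117.45706365901061 z [-3.e-04 -0.e+00 -1.e+00] units [-7.27 17.54  0.55] w 0.028369581181508254 10.000018521677703 2.254145741942276 8.6667
```

>>> jog_arm(rows="-0.16 0.4 0 0 0 0;-0.3 0.7 0 0 0 0;-0.37 0.9 0 0 0 0;-0.37 0.9 0 0 0 0;-0.37 0.9 0 0 0 0;-0.37 0.9 0 0 0 0;-0.37 0.9 0 0 0 0;-0.37 0.9 0 0 0 0")

```text
time_s: 9.33
tcp_pos: [0.6413, 0.0259, 0.1641]
orientation: [-0.747, 3.051, 0.001]
ft_force: [0.1, -0.1, -0.7]
gripper_width: 0.0285
grip_force: 10.0
```

>>> jog_arm(rows="-0.37 0.9 0 0 0 0;-0.37 0.9 0 0 0 0;-0.37 0.9 0 0 0 0;-0.37 0.9 0 0 0 0;-0.37 0.9 0 0 0 0;-0.37 0.9 0 0 0 0;-0.37 0.9 0 0 0 0;-0.37 0.9 0 0 0 0")

```text
time_s: 10.0
tcp_pos: [0.6235, 0.2197, 0.1641]
orientation: [-0.747, 3.052, 0.001]
ft_force: [0.7, 0.2, -0.8]
gripper_width: 0.0282
grip_force: 10.0
```

>>> jog_arm(rows="-0.37 0.9 0 0 0 0;-0.37 0.9 0 0 0 0;-0.37 0.9 0 0 0 0;-0.3 0.7 0 0 0 0;-0.15 0.4 0 0 0 0;0 0 0 0 0 0;0 0 0 0 0 0;0 0 0 0 0 0")

```text
time_s: 10.67
tcp_pos: [0.6156, 0.3177, 0.1639]
orientation: [0.743, -3.052, 0.002]
ft_force: [0.2, -0.1, -0.3]
gripper_width: 0.0283
grip_force: 10.0
```

```bash
python3 t.py "[.6163,.3215,.075]"; python3 v.py "[.6163,.3215,.09]" p1
```

```text
tcp [0.6156 0.3177 0.1639] yaw y 117.37331559924178 z [ 3.0e-04 -1.5e-03 -1.0e+00] units [-0.1   0.13  3.56] w 0.028272195444768965 9.999868674203753 1.5318701837338955 10.6667
top 198 190
scene 241 166
[0.6158 0.3176 0.1641] [-0.7424  3.0526 -0.0019] [ 0.1988  0.4519 -0.5097] 0.028664392896800013 10.7667
```

View pics/p1.png

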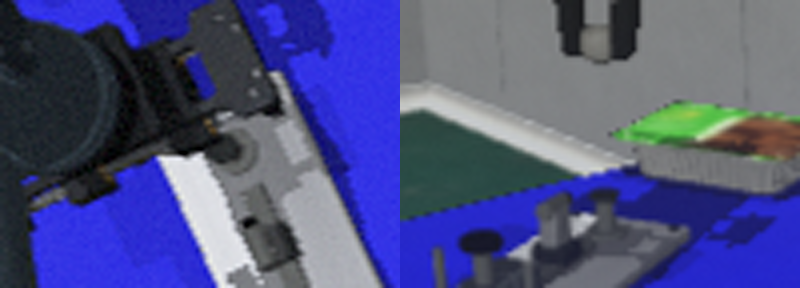

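```bash
cat > b.py <<'E'
from h import *
np.set_printoptions(precision=4,suppress=True)
p=grab_frame("top");s=grab_frame("scene")
a=cv2.imread("pics/top0.png");g=a.max(2)
print(g[182:202,194:216])
for n,im,c in(("post",g,(203,191)),("cap",g,(227,246))):
    u,v=c;r=8;w=np.clip(110.-im[v-r:v+r+1,u-r:u+r+1],0,60);V,U=np.mgrid[v-r:v+r+1,u-r:u+r+1]
    uv=((w*U).sum()/w.sum(),(w*V).sum()/w.sum());print(n,uv,w.sum()/60,atz(p,uv,.05 if n=="post" else .075))
for X in([.6163,.3215,.05],[.4567,.2385,.075]):print("exp",proj(p,X),proj(s,X))
t=observe()["tcp_pos"];print("wheel exp scene",proj(s,t+np.array([0,0,.0095])))
i=s["image"].max(2);print(i[128:148,228:246])
E
python3 b.py
```

```text
[[223 228 233 233 233 231 231 230 232 232 230 232 232 232 230 231 231 231
  231 231 231 234]
 [231 231 233 231 229 230 229 231 230 233 233 233 232 233 231 231 231 232
  232 230 231 231]
 [231 231 231 230 232 231 232 232 235 222 169 209 238 234 233 233 232 234
  232 230 230 231]
 [231 233 230 233 232 231 234 235 220 166 156 170 179 174 209 236 233 230
  232 230 232 231]
 [231 229 231 231 232 230 235 240 221 165 154 136 126 115 152 222 236 232
  230 232 230 232]
 [232 231 231 231 233 234 223 161 120 103 100  95 110 124 126 142 199 235
  234 234 232 232]
 [231 232 230 232 235 225 153  92  87  85  87  81  86 115 122 161 181 203
  237 232 231 230]
 [231 231 234 232 227 174  89  80  87  95  91  89  80  75 150 203 202 174
  201 233 230 232]
 [230 232 231 233 218 142  85  87  90  94  90  94  80  50  89 162 212 174
  175 235 231 233]
 [230 230 232 235 219 131  82  85  91  92  91  95  74  40  76 159 212 178
  185 235 230 232]
 [232 230 232 233 213 132  74  83  88  90  92  92  74  37 102 173 206 165
  177 236 233 232]
 [230 230 231 232 235 209 127  80  84  91  89  86  60  65 124 184 203 160
  1
[... 1908 characters left out ...]
123 119 115  71  40  37]
 [130 131 132  78  38  36  36  39  93 118 122 129 128 122 116  72  41  39]
 [130 130 131  79  37  37  37  46  94 117 122 126 125 121 115  72  42  38]
 [130 130 132  78  36  37  35  41  92 116 120 121 121 118 114  72  41  38]
 [131 131 131  76  37  36  37  37  87 112 115 117 118 117 112  77  46  38]
 [132 133 131 120  68  34  36  35  58  97 111 114 112 111 106  75  46  38]
 [131 130 131 131 120 115 116 116 117 100  95  99 105 104  99  70  45  39]
 [131 129 131 131 130 131 133 133 134 127 123  89  74  69  61 102 117 115]
 [130 130 131 130 130 131 132 134 134 133 133 123 119 117 115 126 131 132]
 [131 132 132 131 131 131 132 132 134 134 134 134 133 132 132 130 131 131]]
```

```bash
python3 t.py "[.6167,.321,.074]"
```

```text
tcp [0.6156 0.3183 0.1641] yaw y 117.37549880984598 z [ 2.e-04 -6.e-04 -1.e+00] units [-0.09  0.08  3.6 ] w 0.028561826367876436 9.999990484211594 1.531728723693463 10.8667
```

>>> jog_arm(rows="-0.09 0.08 0.4 0 0 0;0 0 0.6 0 0 0;0 0 0.7 0 0 0;0 0 0.7 0 0 0;0 0 0.6 0 0 0;0 0 0.4 0 0 0;0 0 0.2 0 0 0;0 0 0 0 0 0")

```text
time_s: 11.53
tcp_pos: [0.6155, 0.3222, 0.0726]
orientation: [0.746, -3.05, 0.001]
ft_force: [-0.2, -0.3, -0.7]
gripper_width: 0.0283
grip_force: 10.0
```

>>> jog_arm(rows="0 0 0 0 0 0;0 0 0 0 0 0;0 0 0 0 0 0;0 0 0 0 0 0;0 0 0 0 0 0;0 0 0 0 0 0;0 0 0 0 0 0;0 0 0 0 0 0")

```text
time_s: 12.2
tcp_pos: [0.6162, 0.3226, 0.0741]
orientation: [-0.746, 3.052, 0.0]
ft_force: [0.7, -0.3, 0.6]
gripper_width: 0.0285
grip_force: 10.0
```

```bash
python3 t.py "[.6167,.321,.055]"; python3 - <<'E'
from h import *
s=grab_frame("scene");i=s["image"];cv2.imwrite("pics/p2.png",cv2.resize(i[140:200,210:270,::-1],(600,600),interpolation=cv2.INTER_NEAREST))
print(i.max(2)[160:192,232:252])
t=observe()["tcp_pos"];print(s["fx"],"wheel exp",proj(s,t+np.array([0,0,.0095])),"bottom",proj(s,t-np.array([0,0,.004])),"post",proj(s,[.6167,.321,.05]))
E
```

```text
tcp [0.6162 0.3226 0.0741] yaw y 117.48326683549068 z [ 1.e-04  0.e+00 -1.e+00] units [ 0.01 -0.07  0.76] w 0.028506387026033326 9.999933529179543 1.530662438203302 12.2
[[ 40  38  37  36  35  36 110 131 131 131 132 132  79  40  40  41  38  37
   38 113]
 [ 40  38  38  37  36  35 110 131 132 131 131 131  78  41  40  41  39  37
   38 111]
 [ 38  39  38  38  37  37 110 130 131 132 131 132  78  40  42  40  40  38
   39 146]
 [ 39  38  39  38  37  36  65  76  86  93  89  84  61  41  42  43  40  38
   38 125]
 [ 39  39  39  38  36  47  74  82  87  96  91  85  60  42  41  41  40  39
   39 143]
 [ 86  39  39  39  37  80 105 106 112 115 114 107  71  43  42  43  38  38
   39 138]
 [104  41  39  40  41  92 116 116 123 125 121 114  70  40  42  42  40  37
   39 109]
 [112  40  39  40  43  93 117 122 128 127 120 113  69  40  41  42  40  38
   39 106]
 [118  42  39  40  42  93 116 120 123 124 119 114  69  41  42  42  40  38
   47 106]
 [119  39  40  41  41  90 113 117 118 119 116 111  71  44  42  43  41  41
   49 103]
 [187 104  41  39  39  85 108 112 114 115 113 108  71  44  43  43  41  51
   63 
[... 1215 characters left out ...]
7  94  96  87  85  88  89  82  74  86  95  95  95 112
  118 117]
 [ 80 109 153 118  88  84  82  73  80  88  88  83  72  73  75  77  85  94
   97 112]
 [ 81 104 164 124  87  79  75  71  78  86  87  80  73  71  72  75  83  88
   88  94]
 [ 80  97 112  97  88  80  78  76  78  79  79  78  77  77  74  75  83  88
   88  88]
 [ 80  75  67  68  73  73  73  86  88  86  86  85  84  80  76  83  88  89
   89  90]
 [ 71  56  50  51  61  69  72  73  82  87  86  86  87  86  87  87  89  89
   89  88]
 [ 56  51  49  47  58  69  69  68  82  87  87  87  89  89  89  88  88  88
  104 112]]
395.09740707738496 wheel exp [240.76354689 168.02340703] bottom [240.99677364 172.03091932] post [241.74703833 177.99660527]
```

View pics/p2.png

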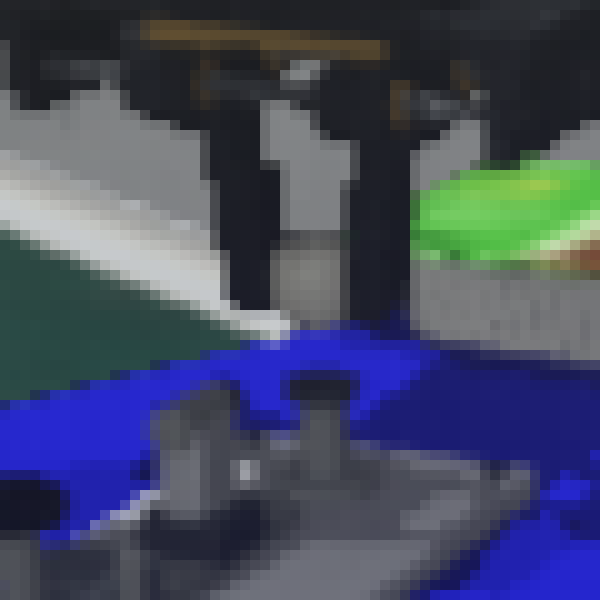

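>>> jog_arm(rows="0.05 0.03 0.2 0 0 0;0 0 0.2 0 0 0;0 0 0.2 0 0 0;0 0 0.1 0 0 0;0 0 0.05 0 0 0;0 0 0 0 0 0;0 0 0 0 0 0;0 0 0 0 0 0")

```text
time_s: 12.92
tcp_pos: [0.615, 0.3228, 0.0554]
orientation: [-0.746, 3.051, 0.0]
ft_force: [-0.1, 0.0, 0.2]
gripper_width: 0.0285
grip_force: 10.0
```

```bash
python3 o.py; python3 t.py "[.6148,.3227,.0545]"
```

```text
[0.615  0.3228 0.0554] [-0.746   3.0512  0.0002] [-0.0518  0.03    0.2172] 0.028508908015329605 9.999944914598018 12.9167
[0.6149 0.3227 0.0555] [-0.7461  3.0512  0.0002] [-0.0716 -0.1512  1.0211] 0.02843295368181672 9.999935359228402 12.9667
[0.6149 0.3228 0.0555] [-0.7461  3.0512  0.0002] [0.2781 0.2355 0.4063] 0.028442155163675816 10.000059606973082 13.0167
[0.6149 0.3227 0.0555] [-0.7461  3.0512  0.0001] [ 0.1931  0.0611 -0.5363] 0.028659071669578824 10.00003139488399 13.0667
[0.6149 0.3227 0.0555] [-0.7461  3.0513  0.0001] [ 0.5796  0.1621 -0.1782] 0.028594720151339424 9.999982521403581 13.1167
[0.6148 0.3227 0.0554] [-0.7461  3.0514  0.0001] [-0.1013  0.3675  0.0615] 0.028633924904480478 9.999966616742313 13.1667
tcp [0.6148 0.3227 0.0554] yaw y 117.4809234315441 z [ 3.e-04  1.e-04 -1.e+00] units [0.   0.   0.04] w 0.028633924904480478 9.999966616742313 1.5298129120601074 13.1667
```

>>> jog_arm(rows="0 0 0.03 0 0 0;0 0 0.02 0 0 0;0 0 0.01 0 0 0;0 0 0 0 0 0;0 0 0 0 0 0;0 0 0 0 0 0;0 0 0 0 0 0;0 0 0 0 0 0")

```text
time_s: 13.83
tcp_pos: [0.6148, 0.3227, 0.0539]
orientation: [-0.746, 3.051, 0.0]
ft_force: [-0.8, -0.2, 3.5]
gripper_width: 0.0288
grip_force: 10.0
```

```bash
python3 o.py
```

```text
[0.6148 0.3227 0.0539] [-0.7462  3.0515  0.0001] [-0.7793 -0.2374  3.5254] 0.028765186957224225 10.000102047342807 13.8333
[0.6148 0.3227 0.0539] [-0.7462  3.0514  0.0001] [-0.8446  0.1255  2.778 ] 0.028450757143989796 10.000201519578695 13.8833
[0.6148 0.3227 0.0539] [-0.7461  3.0515  0.0001] [-1.2887 -0.1398  3.9007] 0.028314006373537235 10.000246439594775 13.9333
[0.6148 0.3227 0.0539] [-0.7463  3.0514  0.    ] [-0.4722  0.1638  4.7292] 0.02849179354471094 10.000249869190156 13.9833
[0.6148 0.3227 0.0539] [-0.7462  3.0514  0.0002] [-1.1265 -0.7239  5.0219] 0.028475843399217833 10.000274176709354 14.0333
[0.6148 0.3227 0.0539] [-0.7461  3.0515  0.0001] [-1.4256  0.287   4.6142] 0.028624734565830933 10.000339653342962 14.0833
```

Contact with the post (~4 N up). Release, in place, opening to about 75 mm (fingers have free space along the checker's x).

>>> jog_arm(rows="0 0 0 0 0 0;0 0 0 0 0 0;0 0 0 0 0 0;0 0 0 0 0 0;0 0 0 0 0 0;0 0 0 0 0 0;0 0 0 0 0 0;0 0 0 0 0 0", claw=0.8)

```text
time_s: 14.75
tcp_pos: [0.6147, 0.3226, 0.0537]
orientation: [-0.746, 3.052, -0.0]
ft_force: [-0.3, 0.1, 0.3]
gripper_width: 0.0706
grip_force: 0.0
```

>>> jog_arm(rows="0 0 -0.1 0 0 0;0 0 -0.3 0 0 0;0 0 -0.5 0 0 0;0 0 -0.7 0 0 0;0 0 -0.9 0 0 0;0 0 -0.9 0 0 0;0 0 -0.7 0 0 0;0 0 -0.4 0 0 0")

```text
time_s: 15.42
tcp_pos: [0.6161, 0.3233, 0.1703]
orientation: [-0.745, 3.047, 0.002]
ft_force: [0.9, 0.2, 0.6]
gripper_width: 0.0707
grip_force: 0.0
```

```bash
python3 t.py "[.4570,.2400,.12]"
```

```text
tcp [0.6161 0.3233 0.1703] yaw y 117.47036250715846 z [ 0.0041  0.0024 -1.    ] units [ 7.19 -0.02  1.98] w 0.07066297375125437 0.0 1.5276972224127596 15.4167
```

>>> jog_arm(rows="0.5 0 0 0 0 0;0.9 0 0 0 0 0;1 0 0 0 0 0;1 0 0 0 0 0;1 0 0 0 0 0;1 0 0 0 0 0;1 0 0 0 0 0;0.8 0 0 0 0 0", claw=0)

```text
time_s: 16.08
tcp_pos: [0.4534, 0.2386, 0.1666]
orientation: [0.746, -3.051, 0.0]
ft_force: [-0.4, 0.9, -0.6]
gripper_width: 0.0192
grip_force: 0.0
```

>>> jog_arm(rows="0 0 0 0 0 0;0 0 0.3 0 0 0;0 0 0.4 0 0 0;0 0 0.4 0 0 0;0 0 0.3 0 0 0;0 0 0 0 0 0;0 0 0 0 0 0;0 0 0 0 0 0")

```text
time_s: 16.75
tcp_pos: [0.4553, 0.2397, 0.1311]
orientation: [0.746, -3.052, 0.0]
ft_force: [0.2, 0.1, 0.3]
gripper_width: 0.0008
grip_force: 0.0
```

```bash
python3 t.py "[.4553,.2395,.08]"; python3 v.py "[.56,.29,.08]" q1; python3 - <<'E'
from h import *
p=grab_frame("top");s=grab_frame("scene")
print(p["image"].max(2)[178:202,192:214])
print(s["image"].max(2)[163:184,232:252])
for z in(.05,.0635,.077): print(proj(p,[.6167,.321,z]),proj(s,[.6167,.321,z]))
E
```

```text
tcp [0.4553 0.2397 0.1311] yaw y 117.47964978284762 z [-1.e-04 -2.e-04 -1.e+00] units [ 0.   -0.01  2.04] w 0.0008473139021360481 0.0 1.4968911257728725 16.75
top 209 210
scene 232 175
[0.4554 0.2397 0.1315] [-0.7459  3.0511  0.0002] [-0.1683  0.4406 -0.4348] 0.0003216927266644033 16.85
[[229 230 228 228 229 231 229 231 200 146 200 233 234 237 235 237 237 235
  235 235 235 237]
 [230 228 229 231 232 233 202 147 202 236 234 239 237 235 235 234 237 236
  236 237 235 237]
 [229 228 233 231 194 141 205 233 235 238 239 236 237 236 235 236 235 236
  236 237 236 236]
 [229 231 220 207 225 230 234 237 237 238 236 238 239 239 237 236 238 236
  235 236 239 237]
 [210 188 227 233 236 238 236 237 236 239 239 224 178 218 244 239 239 238
  237 236 238 224]
 [227 234 237 235 235 237 237 236 236 237 226 173 162 172 182 178 217 241
  235 237 240 239]
 [235 238 236 238 235 236 237 238 240 227 173 166 167 166 168 160 168 218
  242 244 226 180]
 [236 236 238 237 237 236 238 241 226 168 148 171 171 170 170 170 165 179
  186 179 178 165]
 [236 236 237 235 238 237 222 173 162 140 124 117 122 135 131 126 12
[... 2674 characters left out ...]
02 202 202
  203 202]
 [100 110 184 204 204 196 120  76  84  97  89  77  65  99 181 203 203 203
  203 201]
 [ 83  61 145 195 205 205 131  63  59  64  62  58  51 127 190 204 203 203
  203 204]
 [ 79  77 171 202 205 204 191 140  83  66  64  62  99 176 201 205 204 204
  204 204]
 [ 84 138 192 205 205 204 204 160 100  85  84  77 113 187 206 205 206 206
  206 206]
 [ 83 154 182 182 198 206 205 161 104  89  89  83 114 186 206 205 206 205
  205 206]
 [ 81 102 110 107 160 200 209 164 105  90  89  81 116 187 206 205 204 205
  206 206]]
[202.9156857  190.71008522] [241.74703833 177.99660527]
[201.37626272 190.30224644] [241.51817568 174.03574074]
[199.79637578 189.88368756] [241.2874324  170.04232874]
```

View pics/q1.png

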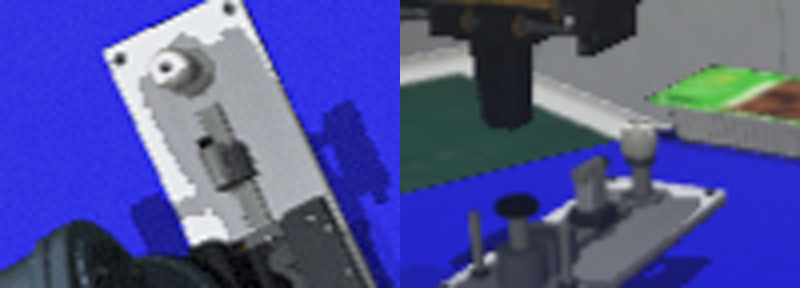

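```bash
python3 - <<'E'
from h import *
s=grab_frame("scene");t=observe()["tcp_pos"];g=s["image"].max(2)
print("tcp",proj(s,t),proj(s,t+[0,0,.02]),"cap",proj(s,[.4553,.2395,.075]),proj(s,[.457,.2385,.075]))
print(g[158:174,194:222]);print(g[184:198,198:226])
E
```

```text
tcp [208.15634315 170.02975823] [207.51652324 163.05451983] cap [209.96759181 189.25536397] [210.69575264 189.20673712]
[[ 88  84  75  82  95 122  71  34  36  36  35  35  34  36  36  38  38  35
   33  35  34 131 158 161 162 153 138 133]
 [ 70  69  70  70  71  76  67  44  36  37  36  35  34  35  36  38  38  36
   35  34  34 142 166 164 157 157 159 152]
 [ 71  70  70  70  68  69  70  46  37  36  35  35  35  34  37  37  38  36
   34  34  34 156 182 176 169 164 161 158]
 [ 70  70  69  71  70  69  70  47  38  37  36  35  36  36  36  38  38  35
   35  35  35 167 197 192 187 180 173 167]
 [ 71  72  71  71  69  70  69  49  38  36  35  36  35  37  37  38  38  37
   35  35  35 172 201 200 199 194 190 184]
 [ 72  72  71  70  71  70  70  45  37  38  36  36  34  38  37  39  37  35
   37  35  35 172 203 204 203 201 199 197]
 [ 71  71  71  72  72  71  71  44  36  37  36  37  38  37  37  38  39  36
   35  35  36 160 196 202 205 204 204 202]
 [ 74  73  74  73  73  72  73  66  46  38  37  38  35  36  38  38  39  36
   37  36  35  95 125 160 191 202 204 204]
 [ 75  76  75  75  74  73  73  74  48  38  3
[... 1831 characters left out ...]
190 132  99 130 189 204 205 193 115  46  41  39  40  42  41  40  56  83
  173 203 189 206 213 213 213 153  75  53]
 [179 116  88 101 183 207 207 208 192 155 118  74  54  54  58  77 162 187
  201 207 206 212 214 213 174 106  62  53]
 [200 134  89  81 179 206 206 208 208 201 173 111  82  80  77  74 139 137
  124 125 140 145 160 151 122  94  65  54]
 [206 141  90  78 181 208 208 208 208 208 179 115  87  89  83  71  88  83
   77  77  82  86  94  92 101  96  78  67]
 [206 140  90  80 179 207 206 206 168 145 134 100  89  89  83  73  67  65
   66  66  65  66  66  77  91  89  74  66]
 [206 149  97  83 154 198 167 144 124 115 114  94  89  89  84  73  63  61
   62  63  63  63  62  72  88  87  68  62]]
```

>>> jog_arm(rows="-0.03 -0.06 0.3 0 0 0;0 0 0.4 0 0 0;0 0 0.5 0 0 0;0 0 0.5 0 0 0;0 0 0.3 0 0 0;0 0 0.12 0 0 0;0 0 0 0 0 0;0 0 0 0 0 0", squeeze=10)

```text
time_s: 17.67
tcp_pos: [0.4565, 0.2386, 0.0782]
orientation: [0.746, -3.052, 0.0]
ft_force: [1.1, -0.5, 0.3]
gripper_width: 0.0004
grip_force: 0.0
```

```bash
python3 o.py|tail -3; python3 t.py "[.4567,.2388,.061]"
```

```text
[0.4568 0.2388 0.0788] [-0.7459  3.0507  0.0005] [-0.3093  0.7229 -0.4997] 0.00022463309443964064 0.0 17.8167
[0.4568 0.2389 0.0788] [-0.746   3.0507  0.0005] [-0.5765 -0.8929  0.2634] 0.0007368270773024561 0.0 17.8667
[0.4567 0.2388 0.0787] [-0.7461  3.0507  0.0004] [-0.7853  0.4782  0.1236] 0.00032556686352467945 0.0 17.9167
tcp [0.4567 0.2388 0.0787] yaw y 117.48455827852861 z [ 9.e-04  5.e-04 -1.e+00] units [0.   0.   0.71] w 0.00032556686352467945 0.0 1.502401796138015 17.9167
```

Find the contact height: 3 mm down to about 75.7, then about 74.2.

>>> jog_arm(rows="0 0 0.06 0 0 0;0 0 0.06 0 0 0;0 0 0 0 0 0;0 0 0 0 0 0;0 0 0 0 0 0;0 0 0 0 0 0;0 0 0 0 0 0;0 0 0 0 0 0")

```text
time_s: 18.58
tcp_pos: [0.4566, 0.2387, 0.0754]
orientation: [-0.746, 3.051, 0.0]
ft_force: [0.3, -0.3, 3.2]
gripper_width: 0.0006
grip_force: 1.8
```

>>> jog_arm(rows="0 0 0.04 0 0 0;0 0 0.02 0 0 0;0 0 0 0 0 0;0 0 0 0 0 0;0 0 0 0 0 0;0 0 0 0 0 0;0 0 0 0 0 0;0 0 0 0 0 0")

```text
time_s: 19.25
tcp_pos: [0.4566, 0.2387, 0.0738]
orientation: [-0.746, 3.051, 0.0]
ft_force: [1.0, 0.9, 3.6]
gripper_width: 0.0005
grip_force: 1.9
```

>>> jog_arm(rows="0 0 0.1 0 0 0;0 0 0.1 0 0 0;0 0 0.1 0 0 0;0 0 0.1 0 0 0;0 0 0.05 0 0 0;0 0 0.05 0 0 0;0 0 0 0 0 0;0 0 0 0 0 0")

```text
time_s: 19.92
tcp_pos: [0.4566, 0.2388, 0.0613]
orientation: [-0.746, 3.051, 0.0]
ft_force: [0.1, 0.1, 7.3]
gripper_width: 0.0003
grip_force: 3.7
```

```bash
python3 o.py|tail -4
```

```text
[0.4566 0.2388 0.0614] [-0.7462  3.0512  0.0002] [ 0.8512 -0.3765  8.052 ] 0.0006627630786065845 3.7194758111309056 20.0167
[0.4566 0.2387 0.0614] [-0.7461  3.0512  0.0002] [ 0.6836 -1.0269  7.0133] 0.00016289516149330433 3.7181336521598496 20.0667
[0.4566 0.2387 0.0613] [-0.7461  3.0513  0.0002] [ 0.2126 -0.1697  7.6845] 0.0003908251391660643 3.7171461126990835 20.1167
[0.4566 0.2388 0.0614] [-0.7461  3.0512  0.0002] [0.0513 0.2346 7.4229] 0.0006032087759120573 3.7172714969528897 20.1667
```

```bash
python3 - <<'E'
from h import *
s=grab_frame("scene");i=s["image"][:,:,::-1]
cv2.imwrite("pics/f1.png",cv2.resize(i[150:215,185:265],(800,600),interpolation=cv2.INTER_CUBIC))
E
```

```text
(no output)
```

View pics/f1.png

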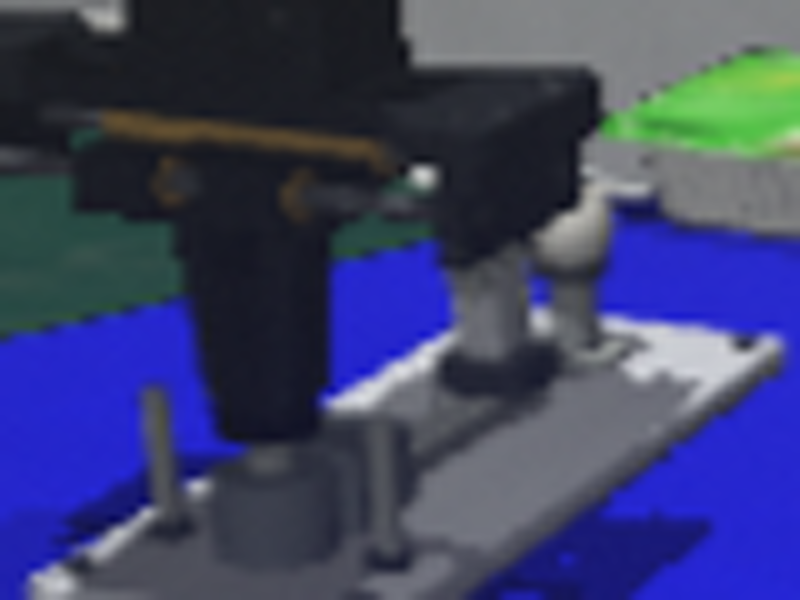

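>>> jog_arm(rows="0 0 0.01 0 0 0;0 0 0 0 0 0;0 0 0 0 0 0;0 0 0 0 0 0;0 0 0 0 0 0;0 0 0 0 0 0;0 0 0 0 0 0;0 0 0 0 0 0")

```text
time_s: 20.88
tcp_pos: [0.4566, 0.2387, 0.0611]
orientation: [-0.746, 3.051, 0.0]
ft_force: [0.5, 0.1, 6.9]
gripper_width: 0.0001
grip_force: 3.8
```

```bash
python3 o.py|tail -2; python3 -c "
from h import *
import cv2
s=grab_frame('scene');g=s['image'].max(2);print(g[169:181,235:248])
print(cv2.imread('pics/scene0.png').max(2)[186:206,209:214].T); print(g[186:206,209:214].T)"
```

```text
[0.4566 0.2387 0.0611] [-0.7462  3.0513  0.0002] [ 0.5307 -0.4057  7.0359] 0.0007200322165772173 3.754741021512018 21.0833
[0.4566 0.2387 0.0611] [-0.7462  3.0513  0.0002] [0.3691 0.8282 6.8915] 0.0006179067662001223 3.7547598881064914 21.1333
[[ 38  36  37  39  39  43  44  41  90 145 162 154 139]
 [ 38  38  38  38  38  40  40  41 127 175 167 159 175]
 [ 39  39  38  38  39  39  39  40 137 166 131 115 120]
 [ 38  39  38  38  39  40  39  82 162 170 123  92  85]
 [ 38  39  39  38  40  80 154 171 174 159 120 144 114]
 [ 40  40  39  39  70 142 174 172 159 140 108 138 157]
 [ 39  39  40  86 129 155 159 152 138 120  94 167 195]
 [ 43  51  52  74 120 140 139 131 119 103  95 179 203]
 [ 70  74  73  75 101 115 117 113 105  93 102 181 204]
 [ 73  80  96  75  74  84  96  90  76  64  98 182 203]
 [ 84  84 102  85  61  57  63  60  54  50 128 191 204]
 [ 87  83  87 163 140  83  64  63  61  99 175 203 205]]
[[196 137  67  46  46  45  45  73 109 111 127 133 140 108  89 107 127 104
   92  93]
 [196 124  58  47  47  46  45  56  81  87  86  86  92 101 100 109 127 104
   93  94]
 [195 117  54  47  47  46  44  56  81  87  87  87  88  94 100 109 127 101
   93  92]
 [196 117  54  47  48  46  44  60  77  82  82  83  84  86  87 103 127 101
   90  90]
 [197 117  53  47  47  45  45  76  73  71  73  74  75  76  77 103 125  98
   84  86]]
[[ 38  37  38  40  40  40  41  40  40  39  40  40 122  92  67  63  66  73
   77  76]
 [ 39  39  39  40  40  40  40  40  41  40  39  40  72  81  83  70  64  73
   78  78]
 [ 40  39  40  41  41  41  40  42  40  40  39  40  65  84  88  74  67  74
   75  76]
 [ 40  42  42  41  42  42  42  43  43  41  40  39  72  83  85  73  68  74
   75  77]
 [ 42  42  42  42  43  43  42  43  42  41  39  39  67  76  77  68  70  73
   74  75]]
```

```bash
python3 -c "
from workcell import *
print(finish_job())"
```

```text
the job is handed in; nothing more can be done
None
```

The wheel stands released on the post, about 1–2 mm off centre by the cameras. I handed the job in at about 21 s with the fingertips still holding the plunger about 14 mm down (arm reads 61.1 mm, pin tops 61 mm); no verdict came back.

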